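# Try cheese-cutter handle grips on the leaning gauge pin and sort them

### The job

Two new red handle grips for the cheese-wire cutter stand on the stall table and look alike, but not every grip is bored deep enough. One at a time, slide each grip, open end first, down the leaning steel gauge pin until it gently comes to a stop, then draw it off and stand it upright in its tray before trying the next: in the blue tray if it went fully home against the pin's collar, in the white tray if it stopped short. Do not force the pin, and leave the other things on the table where they are.

Things in the scene. Friction and masses are not known exactly. Their poses are not given: they have to be found in the camera images.
- grip_a: Red-lacquered wooden handle grip: cylinder 44 mm dia, 110 mm long, rounded closed top, thin brass band by its open end, 130 g, stands open end down. Blind bore, 24 mm dia, from the open end: 85 mm deep (fits) or 45 mm deep (too short); not visible outside, not told by the name. Origin: centre of the open end (its underside as it stands); z along its axis to the closed top.
- grip_b: Red-lacquered wooden handle grip: cylinder 44 mm dia, 110 mm long, rounded closed top, thin brass band by its open end, 130 g, stands open end down. Blind bore, 24 mm dia, from the open end: 85 mm deep (fits) or 45 mm deep (too short); not visible outside, not told by the name. Origin: centre of the open end (its underside as it stands); z along its axis to the closed top.
- pin: Steel pin, 18 mm dia, 80 mm long, last 14 mm tapering to 6 mm, on a collar 48 mm dia, 12 mm thick; on a fixed grey stand (foot 130 x 110 x 16 mm). Leans 0.6 rad from vertical, towards the robot and to its right. Origin: centre of the collar's upper face, 80 mm above the table; z along the pin to its tip, y level. A fitting grip's open end meets the collar; a short one's stops 35 mm from it.
- blue_tray: Blue plastic open tray for grips that fit. 160 x 140 x 35 mm outside (x, y, z), walls and floor 5 mm, fixed to the table. Origin: centre of its underside, z up.
- white_tray: White plastic open tray for grips that stop short. 160 x 140 x 35 mm outside (x, y, z), walls and floor 5 mm, fixed to the table. Origin: centre of its underside, z up.
- wedge: Bystander: block of cheese 90 x 50 x 45 mm, origin under its centre.
- jar: Bystander: honey jar 60 mm in diameter, 85 mm high, origin under its centre.
- spreader: Bystander: 200 mm spatula lying flat on the table.
- crock: Bystander: white ceramic cup 80 mm in diameter, 70 mm high, origin under its centre.
Things that resemble listed ones, but are neither listed nor needed, are in the scene too. Leave any green or pink look-alike of the grip_a alone.

How it is judged:
On the way, in this order (a step that is already met when the one before it is completed fails the run):
1. One grip has been slid down the pin as far as it goes (fully home, or stopped by the tip) (((z of grip_a in the frame of pin between -0.01 and 0.008 m and x of grip_a in the frame of pin between -0.009 and 0.009 m and y of grip_a in the frame of pin between -0.009 and 0.009 m and angle between the z axis of grip_a and the z axis of pin, either way round below 0.15 rad) or (z of grip_b in the frame of pin between 0.025 and 0.042 m and x of grip_b in the frame of pin between -0.009 and 0.009 m and y of grip_b in the frame of pin between -0.009 and 0.009 m and angle between the z axis of grip_b and the z axis of pin, either way round below 0.15 rad))), for 0.1 s.
2. The first grip stands in its right tray and the other has been slid down the pin as far as it goes ((((x of grip_a in the frame of blue_tray between -0.07 and 0.07 m and y of grip_a in the frame of blue_tray between -0.06 and 0.06 m and z of grip_a in the frame of blue_tray below 0.015 m and angle between grip_a's own z axis and vertical below 0.12 rad and linear speed of grip_a below 0.03 m/s) and (z of grip_b in the frame of pin between 0.025 and 0.042 m and x of grip_b in the frame of pin between -0.009 and 0.009 m and y of grip_b in the frame of pin between -0.009 and 0.009 m and angle between the z axis of grip_b and the z axis of pin, either way round below 0.15 rad)) or ((x of grip_b in the frame of white_tray between -0.07 and 0.07 m and y of grip_b in the frame of white_tray between -0.06 and 0.06 m and z of grip_b in the frame of white_tray below 0.015 m and angle between grip_b's own z axis and vertical below 0.12 rad and linear speed of grip_b below 0.03 m/s) and (z of grip_a in the frame of pin between -0.01 and 0.008 m and x of grip_a in the frame of pin between -0.009 and 0.009 m and y of grip_a in the frame of pin between -0.009 and 0.009 m and angle between the z axis of grip_a and the z axis of pin, either way round below 0.15 rad)))), for 0.1 s.
At the end, for the whole second after the job is handed in: The grip that went fully home (within 8 mm) stands in the blue tray and the one that stopped short (within 7 mm of its stop) in the white: upright within 0.12 rad, on the tray floor, centre within 70 mm (tray x) and 60 mm (tray y) of the tray centre, at rest (x of grip_a in the frame of blue_tray between -0.07 and 0.07 m and y of grip_a in the frame of blue_tray between -0.06 and 0.06 m and z of grip_a in the frame of blue_tray below 0.015 m and angle between each of grip_a, grip_b's own z axis and vertical below 0.12 rad and linear speed of each of grip_a, grip_b below 0.03 m/s and x of grip_b in the frame of white_tray between -0.07 and 0.07 m and y of grip_b in the frame of white_tray between -0.06 and 0.06 m and z of grip_b in the frame of white_tray below 0.015 m); the robot touches nothing.
It fails at once if the pin is pressed with more than 70 N (contact force between pin and anything else above 70 N).
It fails at once if a bystander is moved by more than 30 mm (distance of any of wedge, jar, spreader, crock from where it was at the start of the episode above 0.03 m).
It also fails if it takes over 72 s, if anything falls off the work surface, if the arm or the gripper's body presses on something with over 40 N, if the wrist force passes 120 N, or if a joint passes its speed limit or range.

### The arm

A 6-joint arm with a two-finger parallel gripper is mounted at the origin on the work surface. World frame = base frame: x ahead of the robot, y to its left, z up, the work surface at z = 0. Lengths are in m, angles in rad, forces in N, time in s.
With the tool pointing down it reaches from about 0.325 to 0.9 m from the base axis. Payload 3.5 kg.
Tool frame: the origin (TCP) lies on the centre line of the jaws, within the pads' length; the fingertips stand 11 mm ahead of it and the grasp point (between the pads) lies 8 mm behind it; z points along the fingers, y is the line along which they close (so a half turn about z gives the same grasp; the last joint's range is limited). The gripper opens to 85 mm and grips with 20 to 120 N. Pads are 22 mm wide; open, the fingers measure 114 mm over their backs; the gripper's body (76 mm by 85 mm) begins 54 mm behind the grasp point. The pads swing forward as they close: fully open they stand 13 mm farther back than shut.
Start: joints at [-1.367, 0.276, -0.026, 1.268, 0, 1.467], TCP at [0.189, -0.596, 0.242] pointing down, gripper open.
Joint ranges: [-3.12, 3.12], [-0.85, 1.88], [-1.08, 1.24], [-1.95, 2.15], [-1.57, 1.53], [-3.14, 3.14]. Speed limits (rad/s): [2.57, 2.57, 3.14, 3.14, 3.14, 3.14].

### API

Orientations are given as a unit quaternion [x, y, z, w].
In Python, from station import telemetry, optics, job gives the robot as it stands. The module is installed in compiled form; this text tells all that it offers.
- The arm moves only by the tool send_rows, never from a script. Its argument "series" is a list of rows, each a list of 3 entries, a list of its own where there are three numbers: the closure, from 0 (fully open) to 1 (shut), then the shift along the tool's x, y, z normalised to -1 to 1, where 1 is 0.1 m, then the turn, a rotation vector about the tool's x, y, z normalised to -1 to 1, where 1 is 360 degrees. In form: [[gripper, [tx, ty, tz], [wx, wy, wz]], ...]. A call has 1 to 10 rows; each row is the pose to reach, as a shift and turn from the pose commanded when the call began, along the tool's axes at that moment, turning the shorter way round; what a row does not reach only later rows make up. A row lasts 1/8 s, in which the tool goes at most 62.5 mm and 10.7 degrees, less where a joint would pass 70% of its speed; a pose out of reach is approached as far as the arm can. A call with a number of a shift or a turn outside -1 to 1 is refused whole. A call with a gripper value outside its range is refused whole. The fingers move at their own pace and stop on an object; "squeeze" is the grip in N (left out, the last holds). Time passes only in rows, so rows that repeat a pose let the fingers close. It gives the time, the measured TCP pose, the force, the opening and the grip force at its end, in the units of the state.
- telemetry.get_state(): the state, without advancing time (a new reading comes with each control period).
- optics.grab_frame(name): name is "scene" or "side" or "wrist"; returns (picture, depth): 480x640x3 uint8, blue, green, red; 480x640 float32, m along the optical axis (not along the pixel's ray), 0 where there is no reading.
- optics.camera_params(name): a dict with "mtx" (3x3 intrinsics, pixels), "world_from_camera" (4x4, takes a point from camera to world coordinates). Camera axes: x right, y down, z forward; pixel columns grow to the right and rows downward; lengths in m; the calibration is good to about 2 mm. A picture is of the moment at which its call begins: read the wrist's pose just before it. camera_params takes no time and is no camera call; for the wrist camera it gives the pose at the moment of the call.
- job.close_job(): hands the job in; it is judged then, once.
The state is a dict: "time_s": time; "joints": joint angles; "qvel": joint speeds; "tau": joint torques, N m; "eef_pos": TCP position; "ee_rot": TCP orientation; "wrist_force": force on the tool from outside, world axes, zero at the start; "moment": the same for the moment, N m; "opening": opening from 0.0 (shut) to 1.0 (fully open); "grip_force": force on a finger pad.
Only numpy, scipy, OpenCV 4.12 (cv2) and the standard library are available. Lean on these libraries where they do the work, as an engineer would, in place of code of your own. Each camera call takes 0.05 s, during which the arm holds its last target. There are 200 camera calls.

## Working session

There is one attempt and no reset: what is moved stays moved. The work goes in short steps, Python scripts to look and compute and a tool call to move; the robot and the scene stay as the last step left them, time stands still between calls to the robot, and variables do not carry over. Pictures are saved under pics/ and viewed, at most 10 in all, crops included, and the job is handed in when it is done.

Besides the shell and the picture viewer there is one more tool, called after "Call:" as name(argument=value, ...), one argument or row to a line, values as JSON. send_rows: Moves the arm, as the interface text tells. Its arguments: {"type":"object","properties":{"series":{"type":"array","items":{"type":"array"}},"squeeze":{"type":"number"}},"required":["series"]}

```bash
mkdir -p pics; cat > h.py <<'E'
import numpy as np, cv2
from scipy.spatial.transform import Rotation as R
from station import telemetry, optics, job
def grab(n):
    P=optics.camera_params(n); im,d=optics.grab_frame(n)
    K=np.array(P["mtx"]);T=np.array(P["world_from_camera"])
    return im,d,K,T
def cloud(d,K,T):
    v,u=np.mgrid[0:480,0:640]
    p=np.stack([(u-K[0,2])/K[0,0]*d,(v-K[1,2])/K[1,1]*d,d],-1)
    return p@T[:3,:3].T+T[:3,3]
E
python3 - <<'E'
from h import *
s=telemetry.get_state();print(s)
for n in("scene","side"):
    im,d,K,T=grab(n);cv2.imwrite(f"pics/{n}0.png",im);np.savez(f"{n}0.npz",im=im,d=d,K=K,T=T);print(n,K.round(1).tolist(),T.round(3).tolist())
E
```

```text
{'time_s': 0.0, 'joints': array([-1.36737384e+00,  2.77145038e-01, -2.79047896e-02,  1.26800765e+00,
       -1.14210261e-05,  1.46740486e+00]), 'qvel': array([ 0.00117379, -0.00010285, -0.00069778,  0.00106151,  0.00165263,
        0.00240927]), 'tau': array([-1.29063978e-03, -4.45504403e+01,  2.95204121e+01,  1.65909017e-02,
       -3.28945280e-04, -2.84860562e-06]), 'eef_pos': array([ 0.18860092, -0.59505937,  0.24114095]), 'ee_rot': array([ 9.88255576e-01,  1.52805884e-01, -6.22261637e-05, -1.12887736e-03]), 'wrist_force': array([ 1.13429617, -0.19426551,  0.40803652]), 'moment': array([ 0.00565678, -0.03301573,  0.03323927]), 'grip_force': 0.0, 'opening': 1.001099759160613}
scene [[441.0, 0.0, 314.4], [0.0, 441.0, 237.0], [0.0, 0.0, 1.0]] [[-0.843, 0.425, -0.33, 0.985], [0.538, 0.667, -0.516, 0.655], [0.001, -0.613, -0.79, 1.068], [0.0, 0.0, 0.0, 1.0]]
side [[603.9, 0.0, 325.5], [0.0, 603.9, 230.7], [0.0, 0.0, 1.0]] [[-0.999, -0.003, 0.033, 0.557], [-0.026, 0.697, -0.717, 0.919], [-0.021, -0.717, -0.697, 0.998], [0.0, 0.0, 0.0, 1.0]]
```

View pics/scene0.png

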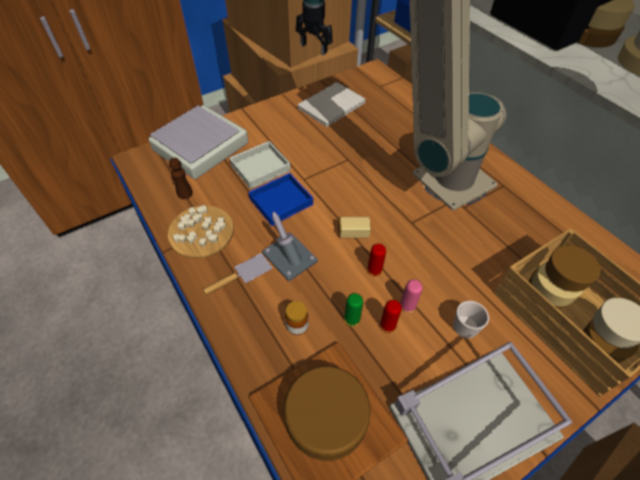

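View pics/side0.png

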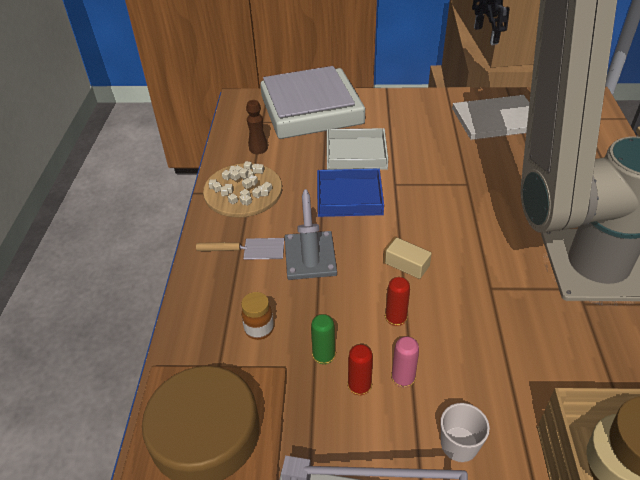

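Red grips: scene (377,259) and (391,315), side (398,300) and (360,368). Green (323,338) and pink (405,360) are look-alikes to leave alone. The pin is at side (307,220), the blue tray at (350,192) and the white tray at (356,148).

```bash
cat > m.py <<'E'
from h import *
clouds={}
for n in("side","scene"):
    z=np.load(n+"0.npz");im,d,K,T=[z[k] for k in("im","d","K","T")]
    P=cloud(d,K,T);clouds[n]=(im,P,d);hsv=cv2.cvtColor(im,cv2.COLOR_BGR2HSV)
    ins=(P[...,0]>.25)&(P[...,0]<.95)&(abs(P[...,1])<.75)&(d>0)
    red=((hsv[...,0]<5)|(hsv[...,0]>174))&(hsv[...,1]>200)&(hsv[...,2]>60)&ins&(P[...,2]>.01)
    nn,l,st,c=cv2.connectedComponentsWithStats(red.astype(np.uint8))
    for i in range(1,nn):
        if st[i,4]>150:
            p=P[l==i]; q=p[(p[:,2]>.03)&(p[:,2]<.09)]
            # circle fit r=.022
            from scipy.optimize import least_squares
            r=least_squares(lambda a:np.hypot(*(q[:,:2]-a).T)-.022,q[:,:2].mean(0)-0.015*(T[:2,3]-q[:,:2].mean(0))/np.linalg.norm(T[:2,3]-q[:,:2].mean(0)),loss='soft_l1',f_scale=.002)
            print(n,"red",c[i].round(),st[i,4],"xy",r.x.round(4),"z",p[:,2].min().round(3),p[:,2].max().round(3),"rms",np.sqrt(2*r.cost/len(q)).round(4))
    blue=(hsv[...,0]>105)&(hsv[...,0]<130)&(hsv[...,1]>150)&ins&(P[...,2]>-.01)&(P[...,2]<.06)
    nn,l,st,c=cv2.connectedComponentsWithStats(blue.astype(np.uint8))
    i=1+st[1:,4].argmax();p=P[l==i];t=p[p[:,2]>.03]
    box=cv2.minAreaRect(t[:,:2].astype(np.float32)*1000);print(n,"blue",c[i],box,p[:,2].max())
    # white: low saturation near
    b=np.array(box[0])/1000
    w=(hsv[...,1]<70)&(hsv[...,2]>110)&ins&(P[...,2]>.025)&(P[...,2]<.045)&(np.hypot(P[...,0]-b[0],P[...,1]-b[1])<.35)
    nn,l,st,c=cv2.connectedComponentsWithStats(w.astype(np.uint8))
    for i in range(1,nn):
        if st[i,4]>100: print(n,"white",c[i],st[i,4],cv2.minAreaRect(P[l==i][:,:2].astype(np.float32)*1000))
    # pin
    if n=="side": box_=(slice(180,285),slice(280,345))
    else: box_=(slice(205,280),slice(255,325))
    p=P[box_].reshape(-1,3);h=hsv[box_].reshape(-1,3)
    p=p[(h[:,1]<90)&(p[:,2]>.03)&(p[:,2]<.2)];np.save(n+"pin.npy",p);print(n,"pin",len(p),"top",p[p[:,2].argmax()],"low",p[p[:,2]<.05].mean(0))
    for zz in np.arange(.03,.17,.01):
        q=p[(p[:,2]>zz)&(p[:,2]<zz+.01)];print(zz.round(2),len(q),q.mean(0).round(4) if len(q) else"", np.ptp(q,axis=0).round(3) if len(q) else "")
E
python3 m.py
python3 -c "
import cv2
a=cv2.imread('pics/side0.png')[170:400,230:450];b=cv2.imread('pics/scene0.png')[200:340,250:440]
a=cv2.resize(a,(440,460),interpolation=2);b=cv2.resize(b,(360,265),interpolation=2)
b=cv2.copyMakeBorder(b,0,195,0,0,0);cv2.imwrite('pics/crop.png',cv2.hconcat([a,b]))"
```

```text
side red [398. 300.] 791 xy [0.4526 0.1483] z 0.01 0.114 rms 0.0011
side red [360. 368.] 945 xy [0.5297 0.3076] z 0.01 0.114 rms 0.0009
side blue [349.24686042 192.33010405] ((547.1648559570312, -226.95513916015625), (155.845458984375, 148.58270263671875), 2.258010149002075) 0.04073763695907917
side white [319.95692884 122.63108614] 534 ((625.0175170898438, -507.0305480957031), (255.61758422851562, 20.824237823486328), 16.405805587768555)
side white [355.93402778 146.09722222] 576 ((527.9514770507812, -406.67791748046875), (158.19915771484375, 151.22401428222656), 1.542844295501709)
side white [237.98333333 171.17916667] 240 ((830.2626953125, -289.11773681640625), (82.89799499511719, 62.53463363647461), 30.302000045776367)
side white [220.91194969 186.42138365] 159 ((870.242431640625, -237.04299926757812), (31.879119873046875, 62.80698776245117), 52.28996276855469)
side white [246.24260355 191.84615385] 169 ((801.5617065429688, -213.56434631347656), (75.19757080078125, 30.833236694335938), 80.81901550292969)
side white [262.00653595 188.60784314] 153 ((763.1593017578125, -225.5725555
[... 1648 characters left out ...]
[0.64449193 0.0058284  0.04032658]
0.03 52 [0.6448 0.0093 0.0354] [0.036 0.038 0.01 ]
0.04 52 [0.6442 0.0024 0.0453] [0.038 0.027 0.01 ]
0.05 46 [ 0.6455 -0.0046  0.0546] [0.038 0.027 0.009]
0.06 63 [ 0.6474 -0.0137  0.0651] [0.043 0.055 0.01 ]
0.07 60 [ 0.6466 -0.0267  0.0749] [0.046 0.04  0.01 ]
0.08 97 [ 0.6458 -0.0245  0.0855] [0.042 0.035 0.01 ]
0.09 28 [ 0.6469 -0.0378  0.095 ] [0.021 0.035 0.01 ]
0.1 23 [ 0.6464 -0.0477  0.1048] [0.017 0.017 0.009]
0.11 32 [ 0.6496 -0.0542  0.1152] [0.017 0.021 0.01 ]
0.12 24 [ 0.6486 -0.0614  0.1253] [0.016 0.01  0.009]
0.13 28 [ 0.6501 -0.0688  0.135 ] [0.017 0.015 0.01 ]
0.14 14 [ 0.6497 -0.0752  0.143 ] [0.009 0.014 0.007]
0.15 0  
0.16 0  
0.17 0
```

View pics/crop.png

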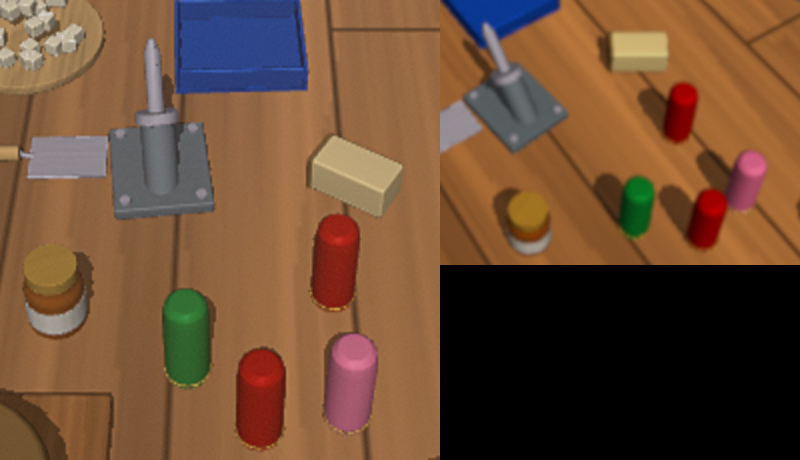

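The crop confirms the two red-lacquered grips with brass bands. The neighbours are green and pink, and the wedge is near grip 1. Next I refine the pin axis and the neighbours' positions, and make a first transit move.

```bash
cat > m2.py <<'E'
from h import *
from scipy.optimize import least_squares
for n in("side","scene"):
    z=np.load(n+"0.npz");im,d,K,T=[z[k] for k in("im","d","K","T")];P=cloud(d,K,T);hsv=cv2.cvtColor(im,cv2.COLOR_BGR2HSV)
    p=np.load(n+"pin.npy");q=p[(p[:,2]>.097)&(p[:,2]<.135)]
    def f(a):
        u=np.array([np.sin(.6)*np.cos(a[2]),np.sin(.6)*np.sin(a[2]),np.cos(.6)]);o=np.array([a[0],a[1],.11])
        return np.linalg.norm(np.cross(q-o,u),axis=1)-.009
    v=T[:3,3]-q.mean(0);v/=np.linalg.norm(v);c=q.mean(0)-.007*v
    r=least_squares(f,[c[0],c[1],-1.5],loss='soft_l1',f_scale=.001)
    t=np.tan(.6)*.03;print(n,"axis at .11",r.x,"origin",r.x[0]-t*np.cos(r.x[2]),r.x[1]-t*np.sin(r.x[2]),np.sqrt(2*r.cost/len(q)))
    for nm,px in dict(side=dict(pink=(405,360),green=(323,338),wedge=(410,250)),scene=dict(pink=(411,295),green=(354,308),wedge=(355,226)))[n].items(): print(nm,P[px[1],px[0]].round(3))
E
python3 m2.py
```

```text
side axis at .11 [ 0.64212777 -0.06171498 -1.4678986 ] origin 0.6400196095649091 -0.041299430215004075 0.0013981680436456034
pink [0.451 0.312 0.09 ]
green [0.597 0.262 0.084]
wedge [ 0.415 -0.001  0.045]
scene axis at .11 [ 0.64692909 -0.05917016 -1.45983355] origin 0.6446563529933234 -0.03877228424176271 0.0012558295995233242
pink [0.468 0.305 0.087]
green [0.617 0.262 0.099]
wedge [0.43  0.014 0.04 ]
```

Call:
send_rows(
  series=[
    [0,[0.5,-0.3,-0.3],[0,0,0]],
    [0,[1,-0.6,-0.6],[0,0,0]],
    [0,[1,-0.8,-0.6],[0,0,0]],
  ],
)

```text
time_s: 0.48
eef_pos: [0.2623, -0.4885, 0.3046]
ee_rot: [0.988, 0.154, 0.001, 0.002]
wrist_force: [-1.5, -0.5, -0.4]
opening: 1.0
grip_force: 0.0
```

```bash
python3 -c "
from h import *
s=telemetry.get_state();print(s['joints'],s['eef_pos'],R.from_quat(s['ee_rot']).as_matrix().round(3))"
```

```text
[-1.19508204e+00  1.22101319e-01 -8.53947402e-02  1.35961324e+00
  7.33234311e-04  1.63636005e+00] [ 0.26225572 -0.48852195  0.30456304] [[ 0.952  0.305  0.002]
 [ 0.305 -0.952 -0.003]
 [ 0.001  0.004 -1.   ]]
```

Call:
send_rows(
  series=[
    [0,[0.3,-0.3,0],[0,0,-0.029]],
    [0,[0.6,-0.6,0],[0,0,-0.058]],
    [0,[1,-1,0],[0,0,-0.087]],
    [0,[1,-1,0],[0,0,-0.116]],
    [0,[1,-1,0],[0,0,-0.145]],
    [0,[1,-1,0],[0,0,-0.174]],
    [0,[1,-1,0],[0,0,-0.203]],
    [0,[1,-1,0],[0,0,-0.2255]],
  ],
)

```text
time_s: 1.48
eef_pos: [0.3248, -0.3634, 0.3018]
ee_rot: [0.649, 0.761, 0.0, -0.001]
wrist_force: [1.0, 0.4, -0.7]
opening: 1.0
grip_force: 0.0
```

Call:
send_rows(
  series=[
    [0,[0.3,0.3,0],[0,0,-0.029]],
    [0,[0.6,0.6,0],[0,0,-0.058]],
    [0,[1,1,0],[0,0,-0.087]],
    [0,[1,1,0],[0,0,-0.116]],
    [0,[1,1,0],[0,0,-0.145]],
    [0,[1,1,0],[0,0,-0.174]],
    [0,[1,1,0],[0,0,-0.203]],
    [0,[1,1,0],[0,0,-0.2255]],
  ],
)

```text
time_s: 2.48
eef_pos: [0.4083, -0.2495, 0.3018]
ee_rot: [-0.002, 1.0, 0.0, -0.0]
wrist_force: [-0.0, 0.1, -0.7]
opening: 0.999
grip_force: 0.0
```

Call:
send_rows(
  series=[
    [0,[-0.3,0.5,0],[0,0,0]],
    [0,[-0.6,1,0],[0,0,0]],
  ],
)

```text
time_s: 2.72
eef_pos: [0.469, -0.1492, 0.3019]
ee_rot: [0.002, 1.0, 0.0, -0.0]
wrist_force: [0.7, -0.5, 0.2]
opening: 0.999
grip_force: 0.0
```

Call:
send_rows(
  series=[
    [0,[-0.3,0.5,0],[0,0,0]],
    [0,[-0.3,1,0],[0,0,0]],
    [0,[-0.3,1,0],[0,0,0]],
    [0,[-0.3,1,0],[0,0,0]],
  ],
)

```text
time_s: 3.22
eef_pos: [0.4986, -0.05, 0.302]
ee_rot: [0.0, 1.0, -0.0, -0.0]
wrist_force: [-0.1, -0.5, -0.4]
opening: 1.003
grip_force: 0.0
```

```bash
python3 -c "
from h import *
s=telemetry.get_state();print(s['joints'],s['eef_pos'],R.from_quat(s['ee_rot']).as_matrix().round(3))
im,d,K,T=grab('wrist');cv2.imwrite('pics/w1.png',im);np.savez('w1.npz',im=im,d=d,K=K,T=T);print(K,T.round(3))"
```

```text
[-2.28679596e-01  2.89608642e-02 -1.91862578e-01  1.35042642e+00
 -5.44462536e-04 -2.28119244e-01] [ 0.49864852 -0.04999354  0.30198943] [[-1.     0.001 -0.001]
 [ 0.001  1.    -0.   ]
 [ 0.001 -0.    -1.   ]]
[[343.947831    0.        318.7168835]
 [  0.        343.947831  239.5409161]
 [  0.          0.          1.       ]] [[ 0.     0.965  0.262  0.431]
 [ 1.    -0.     0.001 -0.05 ]
 [ 0.001  0.262 -0.965  0.434]
 [ 0.     0.     0.     1.   ]]
```

View pics/w1.png

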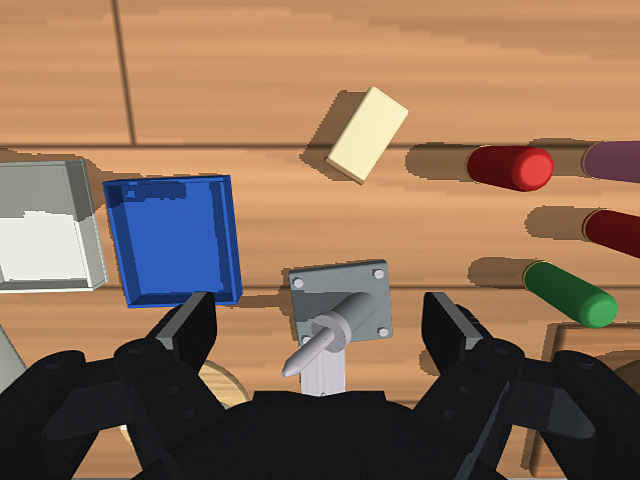

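The wrist view shows grip 1 at (510,168), the pin from its collar (335,330) to its tip (285,372), the blue tray at (172,240), and part of the white tray at (45,225). I'll measure all of these from it.

```bash
cat > m3.py <<'E'
from h import *
from scipy.optimize import least_squares
z=np.load("w1.npz");im,d,K,T=[z[k] for k in("im","d","K","T")];P=cloud(d,K,T);hsv=cv2.cvtColor(im,cv2.COLOR_BGR2HSV)
red=((hsv[...,0]<6)|(hsv[...,0]>174))&(hsv[...,1]>180)&(P[...,2]>.02)
red[:, 580:]=0
p=P[red];q=p[p[:,2]<.09];c=q[:,:2].mean(0)
r=least_squares(lambda a:np.hypot(*(q[:,:2]-a).T)-.022,c+[.0,.015],loss='soft_l1',f_scale=.001)
print("grip1",r.x,p[:,2].max(),np.sqrt(2*r.cost/len(q)))
b=(hsv[...,0]>105)&(hsv[...,0]<130)&(hsv[...,1]>120)&(P[...,2]>.028)&(P[...,2]<.045)
print("blue",cv2.minAreaRect(P[b][:,:2].astype(np.float32)*1000),P[b][:,2].max())
q=P[290:385,270:380].reshape(-1,3);q=q[(q[:,2]>.098)&(q[:,2]<.2)];
for zz in np.arange(.1,.16,.01): 
    w=q[(q[:,2]>zz)&(q[:,2]<zz+.01)];print(zz,len(w),w.mean(0))
q=q[q[:,2]<.134]
def f(a):
    u=np.array([np.sin(.6)*np.cos(a[2]),np.sin(.6)*np.sin(a[2]),np.cos(.6)])
    return np.linalg.norm(np.cross(q-[a[0],a[1],.11],u),axis=1)-.009
v=T[:3,3]-q.mean(0);v/=np.linalg.norm(v);c=q.mean(0)-.007*v
r=least_squares(f,[c[0],c[1],-1.5],loss='soft_l1',f_scale=.001)
t=np.tan(.6)*.03;print("axis .11",r.x,"origin",r.x[0]-t*np.cos(r.x[2]),r.x[1]-t*np.sin(r.x[2]),np.sqrt(2*r.cost/len(q)))
E
python3 m3.py
```

```text
grip1 [0.45274884 0.15145962] 0.43375487358759157 0.00033740539197405845
blue ((547.41796875, -226.33612060546875), (159.63027954101562, 140.24899291992188), 2.2143189907073975) 0.036877702179258565
0.1 150 [ 0.63618363 -0.05076671  0.10494796]
0.11 147 [ 0.63677992 -0.05761456  0.11501706]
0.12 173 [ 0.63778729 -0.06423272  0.12509636]
0.13 210 [ 0.63901576 -0.07210776  0.13545492]
0.13999999999999999 164 [ 0.64254011 -0.07822424  0.14354239]
0.14999999999999997 0 [nan nan nan]
axis .11 [ 0.64211171 -0.05969149 -1.44513563] origin 0.6395394177606305 -0.03932921878561152 0.0004808932990290274m3.py:13: RuntimeWarning: Mean of empty slice.
  w=q[(q[:,2]>zz)&(q[:,2]<zz+.01)];print(zz,len(w),w.mean(0))
  ret = um.true_divide(
```

Call:
send_rows(
  series=[
    [0,[0.12,0.5,0.25],[0,0,0]],
    [0,[0.23,1,0.5],[0,0,0]],
  ],
)

```text
time_s: 3.52
eef_pos: [0.4764, 0.0493, 0.2521]
ee_rot: [0.003, 1.0, -0.0, 0.001]
wrist_force: [0.4, 0.0, -1.1]
opening: 0.998
grip_force: 0.0
```

Call:
send_rows(
  series=[
    [0,[0.12,0.5,0.25],[0,0,0]],
    [0,[0.228,1,0.5],[0,0,0]],
    [0,[0.228,1,0.5],[0,0,0]],
    [0,[0.228,1,0.5],[0,0,0]],
  ],
)

```text
time_s: 4.03
eef_pos: [0.4539, 0.1492, 0.2026]
ee_rot: [0.001, 1.0, -0.0, 0.0]
wrist_force: [-0.5, 0.9, 0.1]
opening: 1.003
grip_force: 0.0
```

```bash
cat > go.py <<'E'
from h import *
import sys
def st():
    s=telemetry.get_state();print("t",round(s['time_s'],2),"pos",s['eef_pos'].round(4),"F",s['wrist_force'].round(1),"grip",round(s['grip_force'],1),"op",round(s['opening'],3));print("j",s['joints'].round(2));return s
def goto(tp,Rm=None):
    s=st();A=R.from_quat(s['ee_rot']).as_matrix();Rm=A if Rm is None else Rm
    print("shift",(A.T@(np.array(tp)-s['eef_pos'])/.1).round(3),"turn",(R.from_matrix(A.T@Rm).as_rotvec()/(2*np.pi)).round(4))
D=np.array([[-1,0,0],[0,1,0],[0,0,-1.]])
E
python3 -c "
from go import *
goto([.4528,.1515,.068],D)"
```

```text
t 4.03 pos [0.4539 0.1492 0.2026] F [-0.5  0.9  0.1] grip 0.0 op 1.003
j [ 0.18  0.04 -0.39  1.14 -0.    0.18]
shift [0.012 0.024 1.345] turn [-0.0001  0.0001 -0.0004]
```

Call:
send_rows(
  series=[
    [0,[0.012,0.024,0.4],[0,0,0]],
    [0,[0.012,0.024,0.8],[0,0,0]],
    [0,[0.012,0.024,1],[0,0,0]],
  ],
)

```text
time_s: 4.4
eef_pos: [0.4524, 0.1505, 0.1013]
ee_rot: [0.002, 1.0, -0.0, -0.0]
wrist_force: [-0.3, -0.8, 0.2]
opening: 0.996
grip_force: 0.0
```

Call:
send_rows(
  series=[
    [0,[0,0,0.2],[0,0,0]],
    [0,[0,0,0.345],[0,0,0]],
    [0,[0,0,0.345],[0,0,0]],
    [1,[0,0,0.345],[0,0,0]],
    [1,[0,0,0.345],[0,0,0]],
    [1,[0,0,0.345],[0,0,0]],
    [1,[0,0,0.345],[0,0,0]],
    [1,[0,0,0.345],[0,0,0]],
    [1,[0,0,0.345],[0,0,0]],
  ],
  squeeze=50,
)

```text
time_s: 5.52
eef_pos: [0.4527, 0.1526, 0.0685]
ee_rot: [0.001, 1.0, -0.0, 0.001]
wrist_force: [-0.3, -1.2, 5.3]
opening: 0.337
grip_force: 48.9
```

```bash
python3 -c "
from go import *
st()"
```

```text
t 5.53 pos [0.4527 0.1526 0.0685] F [-0.3 -1.2  5.3] grip 48.9 op 0.337
j [ 0.19  0.18 -0.55  0.83 -0.    0.19]
```

Call:
send_rows(
  series=[
    [1,[0,0,-0.1],[0,0,0]],
    [1,[0,0,-0.5],[0,0,0]],
    [1,[0,0,-1],[0,0,0]],
  ],
)

```text
time_s: 5.9
eef_pos: [0.4502, 0.1524, 0.1675]
ee_rot: [0.0, 1.0, -0.0, -0.002]
wrist_force: [0.7, 0.8, -1.2]
opening: 0.339
grip_force: 49.5
```

Call:
send_rows(
  series=[
    [1,[0,0,-0.5],[0,0,0]],
    [1,[0,0,-1],[0,0,0]],
    [1,[0,0,-1],[0,0,0]],
    [1,[0,0,-1],[0,0,0]],
  ],
)

```text
time_s: 6.4
eef_pos: [0.4513, 0.1526, 0.2671]
ee_rot: [0.001, 1.0, -0.0, -0.001]
wrist_force: [0.2, 0.3, -2.3]
opening: 0.338
grip_force: 49.5
```

```bash
cat > held.py <<'E'
from go import *
# red in hand: compare rows to TCP
s=st();A=R.from_quat(s['ee_rot']).as_matrix();tcp=s['eef_pos']
for n in("side","scene"):
    im,d,K,T=grab(n);cv2.imwrite(f"pics/held_{n}.png",im);P=cloud(d,K,T);hsv=cv2.cvtColor(im,cv2.COLOR_BGR2HSV)
    L=(P-tcp)@A
    m=((hsv[...,0]<6)|(hsv[...,0]>174))&(hsv[...,1]>180)&(np.hypot(L[...,0],L[...,1])<.05)&(abs(L[...,2])<.15)
    q=L[m]; br=(np.hypot(L[...,0],L[...,1])<.035)&(L[...,2]>0.02)&(L[...,2]<.12)&(d>0)
    print(n,m.sum(),"toolz of red",np.percentile(q[:,2],[0,2,98,100]).round(4),"all max",np.percentile(L[br][:,2],99).round(4))
    low=q[q[:,2]>.02]
    for a,b in((.02,.035),(.035,.05),(.05,.065)):
        w=q[(q[:,2]>a)&(q[:,2]<b)]
        if len(w)>10: print(a,len(w),w.mean(0).round(4))
    from scipy.optimize import least_squares
    v=A.T@(T[:3,3]-tcp);v=v[:2]/np.linalg.norm(v[:2]);c=low[:,:2].mean(0)-.015*v
    r=least_squares(lambda a:np.hypot(low[:,0]-a[0]-a[2]*low[:,2],low[:,1]-a[1]-a[3]*low[:,2])-.022,[*c,0,0],loss='soft_l1',f_scale=.001)
    print("axis in tool at z=0.07:",(r.x[:2]+.07*r.x[2:]).round(4),"slope",r.x[2:].round(3),np.sqrt(2*r.cost/len(low)).round(4))
E
python3 held.py
```

```text
t 6.4 pos [0.4513 0.1526 0.2671] F [ 0.2  0.3 -2.3] grip 49.5 op 0.338
j [ 0.19 -0.   -0.3   1.28  0.    0.19]
side 617 toolz of red [-0.0424 -0.039   0.0585  0.0673] all max 0.0671
0.02 139 [-0.002   0.0158  0.0276]
0.035 130 [-0.0025  0.0154  0.0426]
0.05 78 [-0.0032  0.0152  0.0547]
axis in tool at z=0.07: [ 0.0002 -0.0032] slope [ 0.006 -0.018] 0.001
scene 432 toolz of red [-0.0697 -0.0519  0.0548  0.0587] all max 0.0686
0.02 63 [-0.0162  0.0144  0.0277]
0.035 57 [-0.0171  0.0133  0.0422]
0.05 30 [-0.0176  0.0139  0.0536]
axis in tool at z=0.07: [-0.0032  0.0007] slope [-0.001 -0.006] 0.0009
```

View pics/held_side.png

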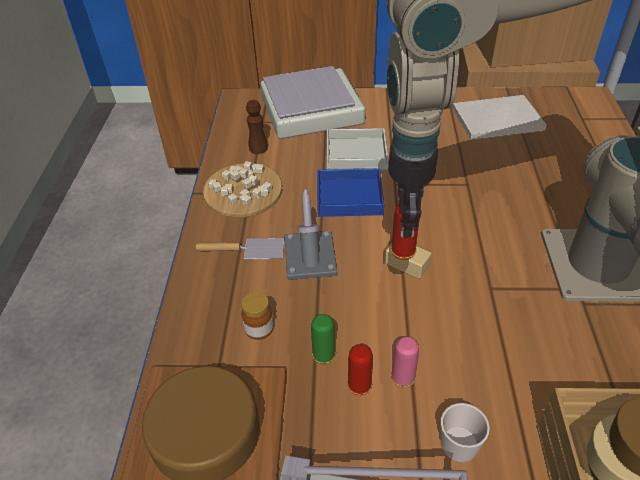

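Call:
send_rows(
  series=[
    [1,[-0.35,-0.5,0],[0,0,0]],
    [1,[-0.7,-1,-0.1],[0,0,0]],
  ],
)

```text
time_s: 6.75
eef_pos: [0.5207, 0.0521, 0.2751]
ee_rot: [-0.001, 1.0, 0.0, -0.003]
wrist_force: [0.9, 0.4, -1.3]
opening: 0.338
grip_force: 49.8
```

Call:
send_rows(
  series=[
    [1,[-0.35,-0.5,0],[0,0,0]],
    [1,[-0.7,-1,-0.1],[0,0,0]],
  ],
)

```text
time_s: 7.0
eef_pos: [0.5911, -0.0489, 0.2848]
ee_rot: [0.001, 1.0, 0.001, -0.003]
wrist_force: [0.5, 0.6, -1.1]
opening: 0.336
grip_force: 49.8
```

Call:
send_rows(
  series=[
    [1,[-0.15,-0.25,0],[-0.024,0,0]],
    [1,[-0.3,-0.5,0.1],[-0.048,0,0]],
    [1,[-0.5,-0.75,0.2],[-0.072,0,0]],
    [1,[-0.62,-1,0.2],[-0.095,0,0]],
    [1,[-0.62,-1,0.2],[-0.095,0,0]],
    [1,[-0.62,-1,0.2],[-0.095,0,0]],
  ],
)

```text
time_s: 7.75
eef_pos: [0.6531, -0.1475, 0.2659]
ee_rot: [0.001, 0.956, 0.295, -0.001]
wrist_force: [-0.0, 0.1, -1.3]
opening: 0.338
grip_force: 50.0
```

```bash
cat > pin.py <<'E'
from go import *
O=np.array([.640,-.040,.08]);az=-1.455
u=np.array([np.sin(.6)*np.cos(az),np.sin(.6)*np.sin(az),np.cos(.6)])
def pinrot(D=D):
    z=D[:,2];ax=np.cross(z,-u);an=np.arcsin(np.linalg.norm(ax));return R.from_rotvec(ax/np.linalg.norm(ax)*an).as_matrix()@D
def pinpos(h,L=.0685): return O+(h+L)*u
E
python3 -c "
from pin import *
goto(pinpos(.12),pinrot())"; python3 held.py
```

```text
t 7.75 pos [ 0.6531 -0.1475  0.2659] F [-0.   0.1 -1.3] grip 50.0 op 0.338
j [-0.53  0.52  0.27  1.65  0.51 -0.61]
shift [ 0.007 -0.156  0.26 ] turn [0.0003 0.0101 0.0027]
t 7.75 pos [ 0.6531 -0.1475  0.2659] F [-0.   0.1 -1.3] grip 50.0 op 0.338
j [-0.53  0.52  0.27  1.65  0.51 -0.61]
side 660 toolz of red [-0.0417 -0.0334  0.0659  0.0665] all max 0.0662
0.02 151 [0.0007 0.0167 0.0275]
0.035 135 [0.0009 0.0161 0.043 ]
0.05 102 [0.0004 0.0165 0.0566]
axis in tool at z=0.07: [-0.0001 -0.0023] slope [-0.002 -0.016] 0.0015
scene 377 toolz of red [-0.0414 -0.0392  0.0613  0.0667] all max 0.0689
0.02 85 [-0.0095  0.0192  0.0278]
0.035 80 [-0.0091  0.0198  0.0428]
0.05 57 [-0.0093  0.0188  0.0558]
axis in tool at z=0.07: [-0.0032  0.001 ] slope [ 0.028 -0.009] 0.0013
```

Call:
send_rows(
  series=[
    [1,[0,-0.08,0.13],[0,0.005,0.0013]],
    [1,[0.007,-0.152,0.26],[0.0003,0.0101,0.0027]],
    [1,[0.007,-0.152,0.26],[0.0003,0.0101,0.0027]],
    [1,[0.007,-0.152,0.26],[0.0003,0.0101,0.0027]],
  ],
)

```text
time_s: 8.35
eef_pos: [0.6531, -0.1451, 0.2375]
ee_rot: [-0.001, 0.955, 0.293, -0.033]
wrist_force: [0.1, 0.2, -1.2]
opening: 0.336
grip_force: 50.0
```

Call:
send_rows(
  series=[
    [1,[0,0,0.1],[0,0,0]],
    [1,[0,0,0.2],[0,0,0]],
    [1,[0,0,0.3],[0,0,0]],
    [1,[0,0,0.38],[0,0,0]],
    [1,[0,0,0.44],[0,0,0]],
    [1,[0,0,0.5],[0,0,0]],
    [1,[0,0,0.5],[0,0,0]],
  ],
)

```text
time_s: 9.22
eef_pos: [0.6497, -0.1173, 0.196]
ee_rot: [-0.001, 0.955, 0.293, -0.033]
wrist_force: [-0.1, -0.1, -1.7]
opening: 0.34
grip_force: 50.0
```

```bash
python3 -c "
from pin import *
O[1]=-.0395
goto(pinpos(.07),pinrot())"; python3 held.py
```

```text
t 9.22 pos [ 0.6497 -0.1173  0.196 ] F [-0.1 -0.1 -1.7] grip 50.0 op 0.34
j [-0.48  0.57  0.19  1.55  0.49 -0.57]
shift [ 0.005 -0.009  0.015] turn [-0.0001  0.0003  0.0003]
t 9.22 pos [ 0.6497 -0.1173  0.196 ] F [-0.1 -0.1 -1.7] grip 50.0 op 0.34
j [-0.48  0.57  0.19  1.55  0.49 -0.57]
side 625 toolz of red [-0.0428 -0.0342  0.0646  0.067 ] all max 0.1188
0.02 133 [0.0008 0.016  0.0276]
0.035 131 [0.0015 0.0163 0.0426]
0.05 91 [0.0007 0.0163 0.056 ]
axis in tool at z=0.07: [ 0.0005 -0.0023] slope [ 0.014 -0.014] 0.0014
scene 323 toolz of red [-0.0417 -0.0396  0.0582  0.0648] all max 0.1174
0.02 71 [-0.009   0.0184  0.0273]
0.035 75 [-0.0096  0.0184  0.0423]
0.05 46 [-0.0096  0.0177  0.0551]
axis in tool at z=0.07: [-0.0047  0.0004] slope [-0.003  0.013] 0.0013
```

Call:
send_rows(
  series=[
    [1,[0.003,-0.006,0.05],[0,0,0]],
    [1,[0.005,-0.009,0.1],[0,0,0]],
    [1,[0.005,-0.009,0.15],[0,0,0]],
    [1,[0.005,-0.009,0.2],[0,0,0]],
    [1,[0.005,-0.009,0.25],[0,0,0]],
    [1,[0.005,-0.009,0.28],[0,0,0]],
    [1,[0.005,-0.009,0.28],[0,0,0]],
  ],
)

```text
time_s: 10.2
eef_pos: [0.6475, -0.1024, 0.1726]
ee_rot: [-0.001, 0.956, 0.293, -0.033]
wrist_force: [-0.3, 0.3, -2.3]
opening: 0.341
grip_force: 50.0
```

Call:
send_rows(
  series=[
    [1,[0,0,0.02],[0,0,0]],
    [1,[0,0,0.04],[0,0,0]],
    [1,[0,0,0.06],[0,0,0]],
    [1,[0,0,0.07],[0,0,0]],
    [1,[0,0,0.08],[0,0,0]],
  ],
)

```text
time_s: 10.82
eef_pos: [0.6471, -0.0981, 0.1662]
ee_rot: [-0.001, 0.956, 0.293, -0.033]
wrist_force: [-0.8, -1.2, -1.7]
opening: 0.338
grip_force: 50.0
```

Call:
send_rows(
  series=[
    [1,[0,0,0.01],[0,0,0]],
    [1,[0,0,0.02],[0,0,0]],
  ],
)

```text
time_s: 11.08
eef_pos: [0.6472, -0.0976, 0.1654]
ee_rot: [-0.001, 0.956, 0.293, -0.032]
wrist_force: [-1.4, -3.9, 4.5]
opening: 0.337
grip_force: 50.3
```

```bash
python3 -c "
from pin import *
O[1]=-.0395
goto(pinpos(.032),pinrot())"
```

```text
t 11.07 pos [ 0.6472 -0.0976  0.1654] F [-1.4 -3.9  4.5] grip 50.3 op 0.337
j [-0.46  0.57  0.12  1.48  0.49 -0.55]
shift [0.005 0.001 0.03 ] turn [-0.0003  0.0005  0.0004]
```

Call:
send_rows(
  series=[
    [1,[0,0,0.01],[0,0,0]],
    [1,[0,0,0.01],[0,0,0]],
  ],
)

```text
time_s: 11.32
eef_pos: [0.6473, -0.0975, 0.1653]
ee_rot: [-0.001, 0.956, 0.292, -0.032]
wrist_force: [-2.0, -3.8, 6.0]
opening: 0.339
grip_force: 50.7
```

Call:
send_rows(
  series=[
    [1,[0,0,0.01],[0,0,0]],
    [1,[0,0,0.01],[0,0,0]],
  ],
)

```text
time_s: 11.58
eef_pos: [0.6473, -0.0975, 0.1653]
ee_rot: [-0.0, 0.956, 0.292, -0.032]
wrist_force: [-2.7, -5.8, 7.1]
opening: 0.336
grip_force: 51.0
```

```bash
python3 -c "
from pin import *
O[1]=-.0395
s=st();q=s['eef_pos']-O;h=q@u;print('h',h-.0685,'lat',q-h*u,'Fu',s['wrist_force']@u)"; python3 held.py
```

```text
t 11.57 pos [ 0.6473 -0.0975  0.1653] F [-2.7 -5.8  7.1] grip 51.0 op 0.336
j [-0.46  0.57  0.12  1.47  0.49 -0.55]
h 0.03485852629136256 lat [ 5.66908635e-04 -4.80344778e-06 -4.80747108e-05] Fu 8.929299991939416
t 11.57 pos [ 0.6473 -0.0975  0.1653] F [-2.7 -5.8  7.1] grip 51.0 op 0.336
j [-0.46  0.57  0.12  1.47  0.49 -0.55]
side 613 toolz of red [-0.0406 -0.0343  0.0648  0.0668] all max 0.1188
0.02 130 [0.0014 0.0161 0.0277]
0.035 128 [0.0015 0.0165 0.0426]
0.05 89 [0.0013 0.0162 0.0559]
axis in tool at z=0.07: [ 0.0004 -0.0022] slope [ 0.01  -0.011] 0.0015
scene 328 toolz of red [-0.0437 -0.0397  0.0579  0.0602] all max 0.1172
0.02 77 [-0.0097  0.018   0.0276]
0.035 69 [-0.0096  0.0176  0.0428]
0.05 47 [-0.0091  0.0171  0.0547]
axis in tool at z=0.07: [-0.0038 -0.0003] slope [ 0.008 -0.01 ] 0.0013
```

Grip 1 stopped short at h = 35 mm, so it goes in the white tray. I'll draw it off.

Call:
send_rows(
  series=[
    [1,[0,0,-0.15],[0,0,0]],
    [1,[0,0,-0.4],[0,0,0]],
    [1,[0,0,-0.7],[0,0,0]],
    [1,[0,0,-1],[0,0,0]],
    [1,[0,0,-1],[0,0,0]],
  ],
)

```text
time_s: 12.3
eef_pos: [0.6546, -0.1536, 0.2474]
ee_rot: [-0.001, 0.956, 0.292, -0.03]
wrist_force: [-0.1, 0.1, -3.3]
opening: 0.337
grip_force: 50.4
```

```bash
python3 -c "
from pin import *
goto([.62,-.25,.25],D)"
```

```text
t 12.3 pos [ 0.6546 -0.1536  0.2474] F [-0.1  0.1 -3.3] grip 50.4 op 0.337
j [-0.52  0.57  0.31  1.68  0.47 -0.61]
shift [ 0.365 -0.791 -0.539] turn [ 0.0944 -0.0098  0.0002]
```

Call:
send_rows(
  series=[
    [1,[0.1,-0.2,-0.14],[0.024,-0.002,0]],
    [1,[0.2,-0.4,-0.27],[0.048,-0.005,0]],
    [1,[0.3,-0.6,-0.4],[0.072,-0.007,0]],
    [1,[0.365,-0.79,-0.54],[0.094,-0.01,0]],
    [1,[0.365,-0.79,-0.54],[0.094,-0.01,0]],
  ],
)

```text
time_s: 12.92
eef_pos: [0.6177, -0.2461, 0.2476]
ee_rot: [-0.002, 1.0, 0.004, -0.002]
wrist_force: [-0.3, 0.7, -2.1]
opening: 0.335
grip_force: 50.3
```

Call:
send_rows(
  series=[
    [1,[0.22,-0.4,0],[0,0,0]],
    [1,[0.45,-0.78,0],[0,0,0]],
  ],
)

```text
time_s: 13.18
eef_pos: [0.5738, -0.3257, 0.2464]
ee_rot: [-0.002, 1.0, 0.004, -0.002]
wrist_force: [0.1, -0.7, -1.9]
opening: 0.342
grip_force: 50.3
```

Call:
send_rows(
  series=[
    [1,[0.22,-0.4,0.2],[0,0,0]],
    [1,[0.45,-0.77,0.5],[0,0,0]],
    [1,[0.45,-0.77,0.8],[0,0,0]],
    [1,[0.45,-0.77,0.8],[0,0,0]],
  ],
)

```text
time_s: 13.68
eef_pos: [0.5265, -0.401, 0.163]
ee_rot: [-0.001, 1.0, 0.007, -0.004]
wrist_force: [-0.6, 0.7, -1.7]
opening: 0.335
grip_force: 50.3
```

```bash
python3 -c "
from pin import *
goto([.53,-.405,.0745],D)"
```

```text
t 13.68 pos [ 0.5265 -0.401   0.163 ] F [-0.6  0.7 -1.7] grip 50.3 op 0.335
j [-0.75  0.4  -0.03  1.16  0.   -0.75]
shift [-0.043 -0.051  0.884] turn [ 0.0021 -0.0014  0.0002]
```

Call:
send_rows(
  series=[
    [1,[-0.04,-0.05,0.3],[0.002,-0.0014,0]],
    [1,[-0.04,-0.05,0.6],[0.002,-0.0014,0]],
    [1,[-0.04,-0.05,0.76],[0.002,-0.0014,0]],
    [1,[-0.04,-0.05,0.83],[0.002,-0.0014,0]],
    [1,[-0.04,-0.05,0.85],[0.002,-0.0014,0]],
    [1,[-0.04,-0.05,0.86],[0.002,-0.0014,0]],
  ],
)

```text
time_s: 14.42
eef_pos: [0.5334, -0.4084, 0.083]
ee_rot: [-0.001, 1.0, -0.005, 0.004]
wrist_force: [-0.3, -0.2, -1.2]
opening: 0.339
grip_force: 50.3
```

Call:
send_rows(
  series=[
    [1,[0,0,0.01],[0,0,0]],
    [1,[0,0,0.02],[0,0,0]],
  ],
)

```text
time_s: 14.68
eef_pos: [0.5329, -0.4081, 0.0803]
ee_rot: [-0.001, 1.0, -0.004, 0.003]
wrist_force: [-0.1, -1.1, -2.1]
opening: 0.344
grip_force: 50.3
```

```bash
python3 -c "
from pin import *
goto([.53,-.405,.0735],D)"
```

```text
t 14.68 pos [ 0.5329 -0.4081  0.0803] F [-0.1 -1.1 -2.1] grip 50.3 op 0.344
j [-0.75  0.47 -0.11  0.98 -0.   -0.75]
shift [0.029 0.032 0.068] turn [-0.0014  0.0011  0.0003]
```

Call:
send_rows(
  series=[
    [1,[0,0,0.03],[-0.001,0.001,0]],
    [1,[0,0,0.05],[-0.0014,0.001,0]],
    [1,[0,0,0.06],[-0.0014,0.001,0]],
    [1,[0,0,0.06],[-0.0014,0.001,0]],
  ],
)

```text
time_s: 15.18
eef_pos: [0.5326, -0.4079, 0.0737]
ee_rot: [-0.001, 1.0, 0.0, -0.0]
wrist_force: [0.2, -0.4, -1.5]
opening: 0.341
grip_force: 50.6
```

Call:
send_rows(
  series=[
    [1,[0,0,0.01],[0,0,0]],
    [1,[0,0,0.01],[0,0,0]],
  ],
)

```text
time_s: 15.42
eef_pos: [0.5328, -0.408, 0.0735]
ee_rot: [-0.001, 1.0, 0.0, 0.0]
wrist_force: [-2.2, 1.2, 4.8]
opening: 0.341
grip_force: 50.8
```

```bash
python3 -c "
from pin import *
goto([.53,-.405,.0735],D)"; python3 held.py
```

```text
t 15.43 pos [ 0.5328 -0.408   0.0735] F [-2.2  1.2  4.8] grip 50.8 op 0.341
j [-0.75  0.48 -0.11  0.98  0.   -0.75]
shift [0.028 0.03  0.   ] turn [0.     0.     0.0004]
t 15.43 pos [ 0.5328 -0.408   0.0735] F [-2.2  1.2  4.8] grip 50.8 op 0.341
j [-0.75  0.48 -0.11  0.98  0.   -0.75]
side 276 toolz of red [-0.0448 -0.0391  0.0591  0.0628] all max 0.0719
0.02 62 [-0.0007  0.0172  0.027 ]
0.035 59 [-0.0002  0.0161  0.0418]
0.05 43 [-0.0002  0.015   0.055 ]
axis in tool at z=0.07: [ 0.0004 -0.0053] slope [-0.007 -0.089] 0.0016
scene 193 toolz of red [-0.0562 -0.0405  0.0558  0.0591] all max 0.0764
0.02 32 [-0.0122  0.0201  0.0274]
0.035 37 [-0.012   0.0177  0.0425]
0.05 18 [-0.0123  0.0196  0.0542]
axis in tool at z=0.07: [-0.0049  0.0003] slope [-0.006 -0.024] 0.0013
```

Call:
send_rows(
  series=[
    [0.5,[0,0,0],[0,0,0]],
    [0,[0,0,0],[0,0,0]],
    [0,[0,0,0],[0,0,0]],
    [0,[0,0,0],[0,0,0]],
    [0,[0,0,0],[0,0,0]],
    [0,[0,0,-0.2],[0,0,0]],
    [0,[0,0,-0.6],[0,0,0]],
    [0,[0,0,-1],[0,0,0]],
  ],
)

```text
time_s: 16.52
eef_pos: [0.5328, -0.4081, 0.1752]
ee_rot: [-0.001, 1.0, -0.0, 0.0]
wrist_force: [-0.1, 0.5, -0.0]
opening: 1.002
grip_force: 0.0
```

Call:
send_rows(
  series=[
    [0,[0,0.3,-0.5],[0,0,0]],
    [0,[0,1,-0.7],[0,0,0]],
  ],
)

```text
time_s: 16.77
eef_pos: [0.5349, -0.3203, 0.2461]
ee_rot: [0.0, 1.0, -0.003, 0.004]
wrist_force: [0.7, 0.0, -0.2]
opening: 1.001
grip_force: 0.0
```

```bash
python3 -c "
from go import *
st()
im,d,K,T=grab('side');P=cloud(d,K,T);hsv=cv2.cvtColor(im,cv2.COLOR_BGR2HSV)
m=((hsv[...,0]<6)|(hsv[...,0]>174))&(hsv[...,1]>180)&(P[...,1]<-.25)&(P[...,1]>-.6)&(P[...,2]>0)&(P[...,2]<.2);p=P[m];print(len(p),p.mean(0),p[:,2].min(),p[:,2].max())
for a,b in((.04,.06),(.06,.08),(.08,.1)): print(p[(p[:,2]>a)&(p[:,2]<b)].mean(0).round(4))
"
```

```text
t 16.77 pos [ 0.5349 -0.3203  0.2461] F [ 0.7  0.  -0.2] grip 0.0 op 1.001
j [-0.64  0.27 -0.03  1.26  0.   -0.64]
435 [ 0.53454468 -0.39409713  0.06730449] 0.011872047255790275 0.12025261850230118
[ 0.5334 -0.3916  0.0505]
[ 0.5319 -0.3925  0.0702]
[ 0.541  -0.3919  0.0877]
```

Grip b stands upright in the white tray. Now on to the second red grip.

Call:
send_rows(
  series=[
    [0,[0,0.5,0],[0,0,0]],
    [0,[0,1,0],[0,0,0]],
  ],
)

```text
time_s: 17.08
eef_pos: [0.5325, -0.2169, 0.2418]
ee_rot: [-0.001, 1.0, -0.0, 0.001]
wrist_force: [1.4, 0.5, 0.2]
opening: 0.999
grip_force: 0.0
```

Call:
send_rows(
  series=[
    [0,[0,0.5,0],[0,0,0]],
    [0,[0,1,0],[0,0,0]],
  ],
)

```text
time_s: 17.32
eef_pos: [0.5322, -0.1165, 0.2416]
ee_rot: [-0.001, 1.0, -0.0, 0.001]
wrist_force: [0.5, 0.5, -0.0]
opening: 1.002
grip_force: 0.0
```

Call:
send_rows(
  series=[
    [0,[0,0.5,0],[0,0,0]],
    [0,[0,1,0],[0,0,0]],
  ],
)

```text
time_s: 17.58
eef_pos: [0.532, -0.0164, 0.2416]
ee_rot: [-0.001, 1.0, 0.0, 0.001]
wrist_force: [0.5, -0.5, 0.6]
opening: 1.0
grip_force: 0.0
```

Call:
send_rows(
  series=[
    [0,[0,0.5,0],[0,0,0]],
    [0,[0,1,0],[0,0,0]],
  ],
)

```text
time_s: 17.82
eef_pos: [0.5318, 0.0837, 0.2418]
ee_rot: [-0.001, 1.0, 0.0, 0.001]
wrist_force: [1.0, 0.3, -1.3]
opening: 1.0
grip_force: 0.0
```

Call:
send_rows(
  series=[
    [0,[0,0.5,0],[0,0,0]],
    [0,[0,1,0],[0,0,0]],
  ],
)

```text
time_s: 18.08
eef_pos: [0.5316, 0.1838, 0.2418]
ee_rot: [-0.001, 1.0, 0.0, 0.001]
wrist_force: [0.1, -0.2, -0.9]
opening: 0.998
grip_force: 0.0
```

Call:
send_rows(
  series=[
    [0,[0,0.5,0],[0,0,0]],
    [0,[0,1,0],[0,0,0]],
    [0,[0,1,0],[0,0,0]],
    [0,[0,1,0],[0,0,0]],
  ],
)

```text
time_s: 18.58
eef_pos: [0.5312, 0.2819, 0.241]
ee_rot: [-0.001, 1.0, 0.0, 0.0]
wrist_force: [0.9, -0.3, 0.0]
opening: 0.999
grip_force: 0.0
```

```bash
cat > w2.py <<'E'
from go import *
from scipy.optimize import least_squares
im,d,K,T=grab('wrist');cv2.imwrite('pics/w2.png',im);P=cloud(d,K,T);hsv=cv2.cvtColor(im,cv2.COLOR_BGR2HSV)
red=((hsv[...,0]<6)|(hsv[...,0]>174))&(hsv[...,1]>180)&(P[...,2]>.02)&(P[...,2]<.13)&(P[...,1]>.2)
p=P[red];q=p[p[:,2]<.09];c=q[:,:2].mean(0);v=T[:2,3]-c
r=least_squares(lambda a:np.hypot(*(q[:,:2]-a).T)-.022,c-.015*v/np.linalg.norm(v),loss='soft_l1',f_scale=.001)
print("grip2",len(q),r.x,p[:,2].max(),np.sqrt(2*r.cost/len(q)))
goto([*r.x,.068],D)
E
python3 w2.py
```

```text
grip2 446 [0.53016038 0.31050408] 0.11232915293554468 0.00017378595867955746
t 18.62 pos [0.5312 0.2813 0.2409] F [0.1 0.4 0.7] grip 0.0 op 1.0
j [ 0.38  0.23 -0.08  1.25  0.    0.38]
shift [0.01  0.292 1.729] turn [0.     0.     0.0003]
```

View pics/w2.png

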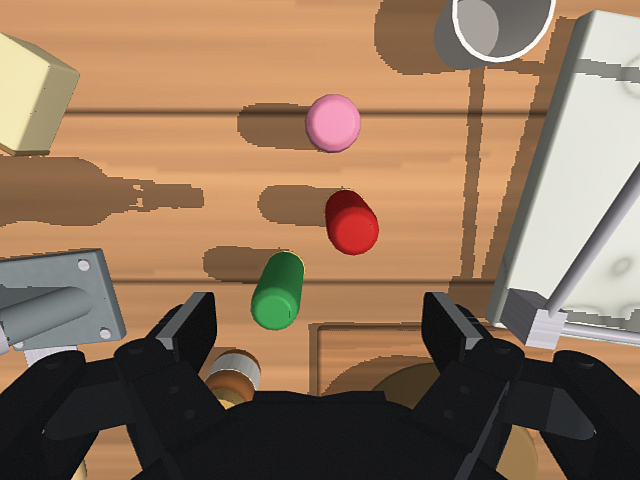

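The red grip is at (350,225). Green at (278,300) and pink at (333,122) are both clear of a y-direction grasp.

Call:
send_rows(
  series=[
    [0,[0.01,0.15,0.1],[0,0,0]],
    [0,[0.01,0.292,0.3],[0,0,0]],
    [0,[0.01,0.292,0.6],[0,0,0]],
    [0,[0.01,0.292,1],[0,0,0]],
    [0,[0.01,0.292,1],[0,0,0]],
  ],
)

```text
time_s: 19.25
eef_pos: [0.5261, 0.31, 0.135]
ee_rot: [-0.001, 1.0, -0.002, -0.005]
wrist_force: [0.4, 0.4, -0.6]
opening: 0.998
grip_force: 0.0
```

Call:
send_rows(
  series=[
    [0,[0,0,0.35],[0,0,0]],
    [0,[0,0,0.73],[0,0,0]],
    [0,[0,0,0.73],[0,0,0]],
    [1,[0,0,0.73],[0,0,0]],
    [1,[0,0,0.73],[0,0,0]],
    [1,[0,0,0.73],[0,0,0]],
    [1,[0,0,0.73],[0,0,0]],
    [1,[0,0,0.73],[0,0,0]],
    [1,[0,0,0.73],[0,0,0]],
  ],
)

```text
time_s: 20.38
eef_pos: [0.5319, 0.3119, 0.0699]
ee_rot: [-0.001, 1.0, 0.001, 0.002]
wrist_force: [-0.3, -1.2, 5.8]
opening: 0.504
grip_force: 50.4
```

Call:
send_rows(
  series=[
    [1,[0,0,-0.1],[0,0,0]],
    [1,[0,0,-0.5],[0,0,0]],
    [1,[0,0,-1],[0,0,0]],
  ],
)

```text
time_s: 20.75
eef_pos: [0.5287, 0.3108, 0.1673]
ee_rot: [-0.001, 1.0, -0.0, -0.002]
wrist_force: [0.2, 0.0, -0.7]
opening: 0.505
grip_force: 51.1
```

Call:
send_rows(
  series=[
    [1,[0,0,-0.5],[0,0,0]],
    [1,[0,0,-1],[0,0,0]],
    [1,[0,0,-1],[0,0,0]],
    [1,[0,0,-1],[0,0,0]],
  ],
)

```text
time_s: 21.25
eef_pos: [0.5296, 0.3111, 0.2671]
ee_rot: [-0.001, 1.0, 0.0, -0.0]
wrist_force: [-0.1, 0.3, -3.2]
opening: 0.5
grip_force: 51.1
```

```bash
python3 held.py
```

```text
t 21.25 pos [0.5296 0.3111 0.2671] F [-0.1  0.3 -3.2] grip 51.1 op 0.5
j [ 0.43  0.25 -0.01  1.31  0.    0.42]
side 578 toolz of red [-0.0416 -0.0347  0.0596  0.0622] all max 0.0685
0.02 130 [0.0014 0.0153 0.0273]
0.035 147 [0.0011 0.0151 0.0422]
0.05 89 [0.0016 0.0149 0.0555]
axis in tool at z=0.07: [ 0.0022 -0.0046] slope [ 0.004 -0.04 ] 0.0007
scene 492 toolz of red [-0.0766 -0.0583  0.0545  0.0611] all max 0.0682
0.02 60 [-0.0176  0.0102  0.0275]
0.035 62 [-0.0162  0.0116  0.0424]
0.05 26 [-0.0155  0.0107  0.0536]
axis in tool at z=0.07: [-0.0007 -0.0009] slope [ 0.019 -0.027] 0.0007
```

Call:
send_rows(
  series=[
    [1,[-0.1,-0.5,0],[0,0,0]],
    [1,[-0.3,-1,-0.1],[0,0,0]],
  ],
)

```text
time_s: 21.6
eef_pos: [0.5581, 0.2104, 0.274]
ee_rot: [-0.002, 1.0, -0.001, -0.003]
wrist_force: [1.8, 0.5, -0.9]
opening: 0.503
grip_force: 51.2
```

Call:
send_rows(
  series=[
    [1,[-0.1,-0.5,0],[0,0,0]],
    [1,[-0.3,-1,0],[0,0,0]],
  ],
)

```text
time_s: 21.85
eef_pos: [0.5894, 0.1099, 0.2751]
ee_rot: [-0.001, 1.0, 0.0, -0.002]
wrist_force: [1.7, -0.6, -0.9]
opening: 0.506
grip_force: 51.2
```

Call:
send_rows(
  series=[
    [1,[-0.1,-0.5,0],[0,0,0]],
    [1,[-0.3,-1,-0.1],[0,0,0]],
  ],
)

```text
time_s: 22.1
eef_pos: [0.6189, 0.0101, 0.2839]
ee_rot: [-0.001, 1.0, 0.001, -0.003]
wrist_force: [0.4, 0.1, -1.4]
opening: 0.505
grip_force: 51.2
```

Call:
send_rows(
  series=[
    [1,[-0.1,-0.5,0],[0,0,0]],
    [1,[-0.3,-1,0],[0,0,0]],
  ],
)

```text
time_s: 22.35
eef_pos: [0.65, -0.0898, 0.2849]
ee_rot: [-0.001, 1.0, 0.001, -0.002]
wrist_force: [1.3, 1.4, -2.5]
opening: 0.509
grip_force: 51.2
```

Call:
send_rows(
  series=[
    [1,[0,-0.2,0],[-0.024,0,0]],
    [1,[0,-0.4,0.1],[-0.048,0,0]],
    [1,[0,-0.5,0.2],[-0.072,0,0]],
    [1,[0,-0.6,0.2],[-0.095,0,0]],
    [1,[0,-0.6,0.2],[-0.095,0,0]],
    [1,[0,-0.6,0.2],[-0.095,0,0]],
  ],
)

```text
time_s: 23.1
eef_pos: [0.6508, -0.1479, 0.2659]
ee_rot: [-0.001, 0.956, 0.294, -0.001]
wrist_force: [-0.6, -0.2, -0.9]
opening: 0.504
grip_force: 51.4
```

```bash
sed -i 's/-.040,.08/-.0395,.08/' pin.py; python3 -c "
from pin import *
goto(pinpos(.12,.0695),pinrot())"; python3 held.py
```

```text
t 23.1 pos [ 0.6508 -0.1479  0.2659] F [-0.6 -0.2 -0.9] grip 51.4 op 0.504
j [-0.53  0.52  0.26  1.65  0.51 -0.62]
shift [-0.016 -0.148  0.256] turn [0.0002 0.0099 0.0033]
t 23.1 pos [ 0.6508 -0.1479  0.2659] F [-0.6 -0.2 -0.9] grip 51.4 op 0.504
j [-0.53  0.52  0.26  1.65  0.51 -0.62]
side 670 toolz of red [-0.0391 -0.0329  0.0664  0.0684] all max 0.0675
0.02 141 [0.0037 0.0156 0.0271]
0.035 150 [0.003  0.0152 0.0426]
0.05 100 [0.0027 0.0145 0.0559]
axis in tool at z=0.07: [ 0.003  -0.0034] slope [ 0.032 -0.029] 0.0014
scene 363 toolz of red [-0.0468 -0.0384  0.0589  0.0674] all max 0.071
0.02 78 [-0.0071  0.0189  0.0275]
0.035 84 [-0.0075  0.0179  0.0425]
0.05 51 [-0.0072  0.0182  0.055 ]
axis in tool at z=0.07: [-0.0013 -0.0007] slope [ 0.036 -0.031] 0.0014
```

Call:
send_rows(
  series=[
    [1,[-0.01,-0.08,0.13],[-0.001,0.003,0.0016]],
    [1,[-0.027,-0.148,0.256],[-0.0027,0.0067,0.0033]],
    [1,[-0.027,-0.148,0.256],[-0.0027,0.0067,0.0033]],
    [1,[-0.027,-0.148,0.256],[-0.0027,0.0067,0.0033]],
    [1,[-0.027,-0.148,0.256],[-0.0027,0.0067,0.0033]],
  ],
)

```text
time_s: 23.82
eef_pos: [0.654, -0.1464, 0.238]
ee_rot: [0.003, 0.953, 0.302, -0.023]
wrist_force: [-0.5, -0.7, -2.0]
opening: 0.505
grip_force: 51.4
```

```bash
python3 -c "
from pin import *
goto(pinpos(.07,.0695))"; python3 held.py
```

```text
t 23.82 pos [ 0.654  -0.1464  0.238 ] F [-0.5 -0.7 -2. ] grip 51.4 op 0.505
j [-0.52  0.57  0.27  1.65  0.5  -0.61]
shift [ 0.027 -0.014  0.517] turn [0. 0. 0.]
t 23.82 pos [ 0.654  -0.1464  0.238 ] F [-0.5 -0.7 -2. ] grip 51.4 op 0.505
j [-0.52  0.57  0.27  1.65  0.5  -0.61]
side 643 toolz of red [-0.0399 -0.0334  0.0666  0.0677] all max 0.1182
0.02 136 [0.0035 0.0154 0.0274]
0.035 137 [0.003  0.0152 0.0426]
0.05 98 [0.0035 0.0146 0.0556]
axis in tool at z=0.07: [ 0.0024 -0.0034] slope [ 0.013 -0.016] 0.0015
scene 339 toolz of red [-0.0476 -0.0371  0.0602  0.0667] all max 0.1188
0.02 78 [-0.0062  0.0181  0.0272]
0.035 76 [-0.0067  0.0177  0.0424]
0.05 56 [-0.0061  0.0168  0.0558]
axis in tool at z=0.07: [-0.0023 -0.0022] slope [-0.002 -0.048] 0.0014
```

Call:
send_rows(
  series=[
    [1,[0.003,-0.002,0.1],[0,0,0]],
    [1,[0.006,-0.004,0.2],[0,0,0]],
    [1,[0.009,-0.006,0.3],[0,0,0]],
    [1,[0.012,-0.007,0.38],[0,0,0]],
    [1,[0.014,-0.008,0.44],[0,0,0]],
    [1,[0.016,-0.009,0.5],[0,0,0]],
    [1,[0.016,-0.009,0.5],[0,0,0]],
  ],
)

```text
time_s: 24.8
eef_pos: [0.6498, -0.1179, 0.1959]
ee_rot: [0.003, 0.953, 0.302, -0.024]
wrist_force: [-0.3, 0.4, -1.6]
opening: 0.504
grip_force: 51.4
```

Call:
send_rows(
  series=[
    [1,[0.001,-0.001,0.04],[0,0,0]],
    [1,[0.002,-0.002,0.08],[0,0,0]],
    [1,[0.003,-0.003,0.12],[0,0,0]],
    [1,[0.003,-0.003,0.15],[0,0,0]],
    [1,[0.003,-0.003,0.15],[0,0,0]],
  ],
)

```text
time_s: 25.42
eef_pos: [0.6489, -0.1096, 0.1836]
ee_rot: [0.003, 0.953, 0.302, -0.024]
wrist_force: [0.1, -0.4, -0.7]
opening: 0.507
grip_force: 51.4
```

```bash
python3 -c "
from pin import *
goto(pinpos(.04,.0695));s=telemetry.get_state();print(s['wrist_force']@u, s['moment'], -R.from_quat(s['ee_rot']).as_matrix().T@u)"
```

```text
t 25.43 pos [ 0.6489 -0.1096  0.1836] F [ 0.1 -0.4 -0.7] grip 51.4 op 0.507
j [-0.48  0.56  0.15  1.51  0.51 -0.57]
shift [ 0.011 -0.006  0.158] turn [0. 0. 0.]
-0.36681733594519583 [-0.70424399 -0.10254056  0.03953829] [ 0.02087781 -0.01854908  0.99960995]
```

Call:
send_rows(
  series=[
    [1,[0.001,-0.001,0.04],[0,0,0]],
    [1,[0.003,-0.002,0.08],[0,0,0]],
    [1,[0.005,-0.003,0.12],[0,0,0]],
    [1,[0.006,-0.004,0.16],[0,0,0]],
    [1,[0.006,-0.004,0.17],[0,0,0]],
  ],
)

```text
time_s: 26.05
eef_pos: [0.6475, -0.1, 0.1694]
ee_rot: [0.003, 0.953, 0.302, -0.024]
wrist_force: [-0.2, -0.0, -0.1]
opening: 0.507
grip_force: 51.4
```

Call:
send_rows(
  series=[
    [1,[0.001,-0.001,0.015],[0,0,0]],
    [1,[0.002,-0.001,0.03],[0,0,0]],
    [1,[0.003,-0.002,0.045],[0,0,0]],
    [1,[0.003,-0.002,0.06],[0,0,0]],
  ],
)

```text
time_s: 26.55
eef_pos: [0.6472, -0.097, 0.1648]
ee_rot: [0.003, 0.953, 0.302, -0.024]
wrist_force: [0.2, -0.2, -1.2]
opening: 0.503
grip_force: 51.4
```

```bash
python3 -c "
from pin import *
goto(pinpos(.0,.0695));s=telemetry.get_state();print(s['wrist_force']@u)"
```

```text
t 26.55 pos [ 0.6472 -0.097   0.1648] F [ 0.2 -0.2 -1.2] grip 51.4 op 0.503
j [-0.46  0.57  0.11  1.46  0.52 -0.55]
shift [ 0.012 -0.007  0.332] turn [0. 0. 0.]
-0.8433680456617031
```

Call:
send_rows(
  series=[
    [1,[0.001,-0.001,0.03],[0,0,0]],
    [1,[0.002,-0.001,0.06],[0,0,0]],
    [1,[0.003,-0.002,0.08],[0,0,0]],
  ],
)

```text
time_s: 26.92
eef_pos: [0.6464, -0.0924, 0.1579]
ee_rot: [0.003, 0.953, 0.302, -0.024]
wrist_force: [-0.0, -0.4, -1.3]
opening: 0.506
grip_force: 51.4
```

Call:
send_rows(
  series=[
    [1,[0.001,-0.001,0.04],[0,0,0]],
    [1,[0.003,-0.002,0.08],[0,0,0]],
    [1,[0.005,-0.003,0.12],[0,0,0]],
    [1,[0.005,-0.004,0.16],[0,0,0]],
    [1,[0.005,-0.004,0.16],[0,0,0]],
  ],
)

```text
time_s: 27.55
eef_pos: [0.645, -0.0834, 0.1445]
ee_rot: [0.003, 0.953, 0.302, -0.024]
wrist_force: [-0.0, 0.8, -1.5]
opening: 0.506
grip_force: 51.4
```

```bash
python3 -c "
from pin import *
goto(pinpos(.0,.0695));s=telemetry.get_state();print(s['wrist_force']@u)"
```

```text
t 27.55 pos [ 0.645  -0.0834  0.1445] F [-0.   0.8 -1.5] grip 51.4 op 0.506
j [-0.45  0.57  0.07  1.41  0.52 -0.54]
shift [ 0.001 -0.001  0.087] turn [0. 0. 0.]
-1.6278828758649877
```

Grip 2 has passed the short stop freely, with about 9 mm left to the collar.

Call:
send_rows(
  series=[
    [1,[0.001,0,0.02],[0,0,0]],
    [1,[0.001,-0.001,0.04],[0,0,0]],
    [1,[0.001,-0.001,0.06],[0,0,0]],
    [1,[0.001,-0.001,0.065],[0,0,0]],
  ],
)

```text
time_s: 28.05
eef_pos: [0.6449, -0.0799, 0.1394]
ee_rot: [0.003, 0.953, 0.302, -0.024]
wrist_force: [0.7, 0.9, -0.8]
opening: 0.503
grip_force: 51.4
```

Call:
send_rows(
  series=[
    [1,[0,0,0.01],[0,0,0]],
    [1,[0,0,0.02],[0,0,0]],
    [1,[0,0,0.02],[0,0,0]],
  ],
)

```text
time_s: 28.42
eef_pos: [0.6449, -0.079, 0.138]
ee_rot: [0.003, 0.953, 0.302, -0.024]
wrist_force: [0.1, -1.2, -0.6]
opening: 0.505
grip_force: 51.4
```

```bash
python3 -c "
from pin import *
goto(pinpos(.0,.0695));s=telemetry.get_state();print(s['wrist_force']@u)"
```

```text
t 28.43 pos [ 0.6449 -0.079   0.138 ] F [ 0.1 -1.2 -0.6] grip 51.4 op 0.505
j [-0.44  0.57  0.06  1.4   0.53 -0.53]
shift [0.004 0.    0.008] turn [0. 0. 0.]
0.1603347244435186
```

Call:
send_rows(
  series=[
    [1,[0,0,0.01],[0,0,0]],
    [1,[0,0,0.015],[0,0,0]],
    [1,[0,0,0.015],[0,0,0]],
  ],
)

```text
time_s: 28.8
eef_pos: [0.6455, -0.0788, 0.1377]
ee_rot: [0.003, 0.953, 0.302, -0.023]
wrist_force: [-0.3, -3.8, 4.8]
opening: 0.503
grip_force: 52.0
```

Call:
send_rows(
  series=[
    [1,[0,0,0.01],[0,0,0]],
    [1,[0,0,0.01],[0,0,0]],
  ],
)

```text
time_s: 29.05
eef_pos: [0.6459, -0.0787, 0.1375]
ee_rot: [0.003, 0.953, 0.302, -0.022]
wrist_force: [-0.4, -6.1, 7.8]
opening: 0.504
grip_force: 52.2
```

```bash
python3 -c "
from pin import *
goto(pinpos(.0,.0695));s=telemetry.get_state();print(s['wrist_force']@u)"
```

```text
t 29.05 pos [ 0.6459 -0.0787  0.1375] F [-0.4 -6.1  7.8] grip 52.2 op 0.504
j [-0.44  0.57  0.06  1.39  0.53 -0.53]
shift [0.013 0.001 0.003] turn [0. 0. 0.]
9.819660345827437
```

Grip 2 is fully home on the collar, so it goes in the blue tray. I'll draw it off.

Call:
send_rows(
  series=[
    [1,[-0.002,0.002,-0.1],[0,0,0]],
    [1,[-0.006,0.006,-0.3],[0,0,0]],
    [1,[-0.011,0.01,-0.55],[0,0,0]],
    [1,[-0.016,0.014,-0.8],[0,0,0]],
    [1,[-0.016,0.014,-0.8],[0,0,0]],
  ],
)

```text
time_s: 29.68
eef_pos: [0.6506, -0.1233, 0.2028]
ee_rot: [0.003, 0.953, 0.302, -0.023]
wrist_force: [-0.1, 0.3, -1.7]
opening: 0.503
grip_force: 51.4
```

Call:
send_rows(
  series=[
    [1,[-0.006,0.006,-0.3],[0,0,0]],
    [1,[-0.012,0.01,-0.6],[0,0,0]],
    [1,[-0.012,0.01,-0.6],[0,0,0]],
  ],
)

```text
time_s: 30.05
eef_pos: [0.6543, -0.1566, 0.2517]
ee_rot: [0.003, 0.953, 0.302, -0.023]
wrist_force: [0.3, 0.3, -1.7]
opening: 0.503
grip_force: 51.4
```

```bash
python3 -c "
from pin import *
goto([.60,-.235,.25],D)"
```

```text
t 30.05 pos [ 0.6543 -0.1566  0.2517] F [ 0.3  0.3 -1.7] grip 51.4 op 0.503
j [-0.53  0.57  0.31  1.69  0.49 -0.62]
shift [ 0.548 -0.661 -0.414] turn [ 0.0976 -0.0074 -0.0009]
```

Call:
send_rows(
  series=[
    [1,[0.14,-0.17,-0.1],[0.025,-0.002,0]],
    [1,[0.27,-0.33,-0.2],[0.05,-0.004,0]],
    [1,[0.4,-0.5,-0.3],[0.075,-0.006,0]],
    [1,[0.55,-0.66,-0.414],[0.0976,-0.0074,-0.001]],
    [1,[0.55,-0.66,-0.414],[0.0976,-0.0074,-0.001]],
    [1,[0.55,-0.66,-0.414],[0.0976,-0.0074,-0.001]],
  ],
)

```text
time_s: 30.8
eef_pos: [0.5991, -0.2332, 0.2482]
ee_rot: [-0.001, 1.0, 0.002, -0.001]
wrist_force: [-0.2, -0.5, -0.8]
opening: 0.507
grip_force: 51.5
```

Call:
send_rows(
  series=[
    [1,[0.3,0,0.2],[0,0,0]],
    [1,[0.53,0,0.5],[0,0,0]],
    [1,[0.53,0,0.8],[0,0,0]],
    [1,[0.53,0,0.8],[0,0,0]],
    [1,[0.53,0,0.8],[0,0,0]],
  ],
)

```text
time_s: 31.42
eef_pos: [0.5473, -0.2349, 0.1703]
ee_rot: [-0.001, 1.0, 0.001, -0.0]
wrist_force: [-0.2, 0.3, -0.3]
opening: 0.503
grip_force: 51.5
```

```bash
python3 -c "
from pin import *
goto([.547,-.233,.0755],D)"; python3 held.py
```

```text
t 31.43 pos [ 0.5473 -0.2349  0.1703] F [-0.2  0.3 -0.3] grip 51.5 op 0.503
j [-0.51  0.27 -0.19  1.11  0.   -0.52]
shift [0.003 0.018 0.948] turn [ 0.0002 -0.0001  0.0002]
t 31.43 pos [ 0.5473 -0.2349  0.1703] F [-0.2  0.3 -0.3] grip 51.5 op 0.503
j [-0.51  0.27 -0.19  1.11  0.   -0.52]
side 338 toolz of red [-0.0401 -0.0361  0.0593  0.0619] all max 0.0681
0.02 80 [0.0026 0.0161 0.0272]
0.035 83 [0.0023 0.0154 0.0426]
0.05 54 [0.0015 0.015  0.0555]
axis in tool at z=0.07: [ 0.003  -0.0045] slope [ 0.038 -0.047] 0.0013
scene 224 toolz of red [-0.0656 -0.0519  0.0559  0.0652] all max 0.0706
0.02 43 [-0.0114  0.0181  0.0277]
0.035 39 [-0.0126  0.017   0.0419]
0.05 20 [-0.0093  0.0171  0.0539]
axis in tool at z=0.07: [-0.0047 -0.0019] slope [-0.051 -0.066] 0.0012
```

Call:
send_rows(
  series=[
    [1,[0,0.02,0.3],[0,0,0]],
    [1,[0,0.02,0.6],[0,0,0]],
    [1,[0,0.02,0.8],[0,0,0]],
    [1,[0,0.02,0.9],[0,0,0]],
    [1,[0,0.02,0.93],[0,0,0]],
    [1,[0,0.02,0.93],[0,0,0]],
    [1,[0,0.02,0.93],[0,0,0]],
  ],
)

```text
time_s: 32.4
eef_pos: [0.5469, -0.2328, 0.0779]
ee_rot: [-0.001, 1.0, -0.0, 0.0]
wrist_force: [-0.3, -0.3, -0.9]
opening: 0.505
grip_force: 51.5
```

Call:
send_rows(
  series=[
    [1,[0,0,0.01],[0,0,0]],
    [1,[0,0,0.02],[0,0,0]],
    [1,[0,0,0.02],[0,0,0]],
  ],
)

```text
time_s: 32.78
eef_pos: [0.5462, -0.2325, 0.075]
ee_rot: [-0.001, 1.0, 0.0, -0.0]
wrist_force: [0.2, 0.2, -0.7]
opening: 0.502
grip_force: 51.6
```

```bash
python3 -c "
from pin import *
goto([.547,-.233,.0745],D)"
```

```text
t 32.77 pos [ 0.5462 -0.2325  0.075 ] F [ 0.2  0.2 -0.7] grip 51.6 op 0.502
j [-0.51  0.36 -0.29  0.92  0.   -0.51]
shift [-0.008 -0.005  0.005] turn [ 0.0001 -0.0001  0.0002]
```

Call:
send_rows(
  series=[
    [1,[0,0,0.01],[0,0,0]],
    [1,[0,0,0.015],[0,0,0]],
    [1,[0,0,0.015],[0,0,0]],
  ],
)

```text
time_s: 33.15
eef_pos: [0.5467, -0.2326, 0.0749]
ee_rot: [-0.001, 1.0, 0.0, 0.0]
wrist_force: [-1.3, 1.2, 6.8]
opening: 0.506
grip_force: 52.1
```

Call:
send_rows(
  series=[
    [0.5,[0,0,0],[0,0,0]],
    [0,[0,0,0],[0,0,0]],
    [0,[0,0,0],[0,0,0]],
    [0,[0,0,0],[0,0,0]],
    [0,[0,0,0],[0,0,0]],
    [0,[0,0,-0.2],[0,0,0]],
    [0,[0,0,-0.6],[0,0,0]],
    [0,[0,0,-1],[0,0,0]],
  ],
)

```text
time_s: 34.15
eef_pos: [0.5457, -0.2322, 0.1738]
ee_rot: [-0.001, 1.0, 0.001, -0.001]
wrist_force: [1.0, 0.2, 0.8]
opening: 1.0
grip_force: 0.0
```

Call:
send_rows(
  series=[
    [0,[0.3,0,-0.4],[0,0,0]],
    [0,[0.6,0,-0.8],[0,0,0]],
    [0,[0.6,0,-0.8],[0,0,0]],
    [0,[0.6,0,-0.8],[0,0,0]],
  ],
)

```text
time_s: 34.65
eef_pos: [0.4863, -0.2326, 0.253]
ee_rot: [-0.0, 1.0, 0.001, -0.001]
wrist_force: [0.1, -0.2, -0.4]
opening: 1.002
grip_force: 0.0
```

```bash
python3 -c "
from go import *
st()
im,d,K,T=grab('side')
cv2.imwrite('pics/end.png',im)"
```

```text
t 34.65 pos [ 0.4863 -0.2326  0.253 ] F [ 0.1 -0.2 -0.4] grip 0.0 op 1.002
j [-0.57  0.12 -0.2   1.26  0.   -0.57]
```

View pics/end.png

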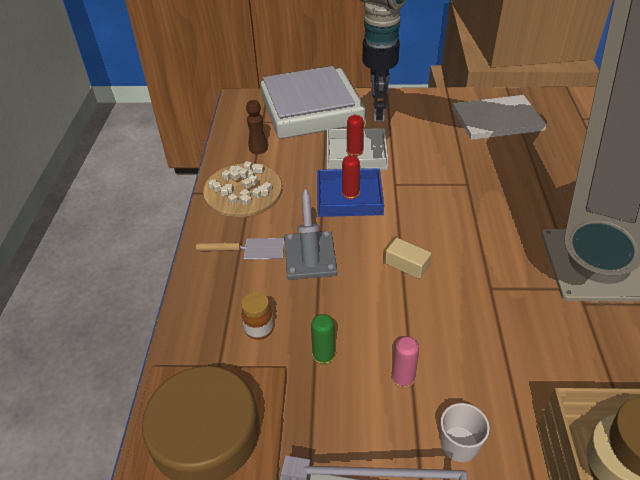

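Both grips stand upright, in the blue tray (351,178) and the white tray (355,135). The bystanders look unmoved.

```bash
python3 -c "
from station import job
print(job.close_job())"
```

```text
the job is handed in; nothing more can be done
None
```

I tested both grips and handed the job in at about 35 s: the one that went fully home stands upright in the blue tray, and the one that stopped 35 mm short stands upright in the white tray; no verdict came back on hand-in.

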